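# Pin the hinged lid back onto the formula dispenser

### The arm

A 7-joint arm with a two-finger parallel gripper is mounted at the origin on the work surface. World frame = base frame: x ahead of the robot, y to its left, z up, the work surface at z = 0. Lengths are in m, angles in rad, forces in N, time in s.
With the tool pointing down it reaches from about 0.425 to 0.95 m from the base axis. Payload 4.7 kg.
Tool frame: the origin (TCP) lies midway between the tips of the shut fingers; the grasp point (between the pads) lies 19 mm behind it; z points along the fingers, y is the line along which they close (so a half turn about z gives the same grasp; the last joint's range is limited). The gripper opens to 87 mm and grips with 3 to 60 N. Pads are 19 mm wide; open, the fingers measure 117 mm over their backs; the gripper's body (75 mm by 190 mm) begins 51 mm behind the grasp point.
Start: joints at [1.215, 0.469, -0.049, 1.532, 0.024, 1.141, -0.082], TCP at [0.217, -0.639, 0.223] pointing down, gripper open.
Joint ranges: [-2.59, 2.59], [-0.33, 1.99], [-1.39, 1.29], [0.1, 2.45], [-1.04, 4.18], [0.21, 1.99], [-2.66, 2.66]. Speed limits (rad/s): [2.57, 2.57, 3.14, 3.14, 3.14, 3.14, 3.14].

### API

Orientations are given as a unit quaternion [x, y, z, w].
In Python, from station import r, optics gives the robot as it stands.
- The arm moves only by the tool jog_arm, never from a script. Its argument "steps" is a list of rows, each a list of 2 entries, a list of its own where there are three numbers: the shift along the tool's x, y, z in units of 0.08 m (1.0 is 0.08 m), then the turn about the tool's z in units of 45 degrees (1.0 is 45 degrees). In form: [[[dx, dy, dz], turn], ...]. A call has 1 to 10 rows; each row shifts and turns the commanded pose from where the row before left it, along the tool's axes as they then stand; what a row does not reach is not made up. A row lasts 1/8 s, in which the tool goes at most 62.5 mm and 10.7 degrees, less where a joint would pass 70% of its speed; a pose out of reach is approached as far as the arm can. A call with a number of a shift or a turn outside -1 to 1 is refused whole. A call with a gripper value outside its range is refused whole. "fingers" is the closure in counts, from 0 (fully open) to 255 (shut), set as the call begins (left out, the last holds). The fingers move at their own pace and stop on an object; "newtons" is the grip in N (left out, the last holds). Time passes only in rows, so rows that do not move let the fingers close. It gives the time, the measured TCP pose, the force, the opening and the grip force at its end, in the units of the state.
- r.observe(): the state, without advancing time (a new reading comes with each control period).
- optics.capture(name): name is "scene" or "top"; returns (picture, depth): 420x560x3 uint8, red, green, blue; 420x560 float32, m along the optical axis (not along the pixel's ray), 0 where there is no reading.
- optics.camera_params(name): a dict with "camera_matrix" (3x3 intrinsics, pixels), "k1" (the pictures are not rectified: a ray, as slopes to the right and down, at radius r is drawn at 1 + k1 r^2 times it, then the intrinsics apply), "R" (3x3) and "t" (3): a world point X has camera coordinates R X + t. Camera axes: x right, y down, z forward; pixel columns grow to the right and rows downward; lengths in m; the calibration is good to about 2 mm. A picture is of the moment at which its call begins. camera_params takes no time and is no camera call.
- r.close_job(): hands the job in; it is judged then, once.
The state is a dict: "t": time; "q": joint angles; "qd": joint speeds; "joint_torque": joint torques, N m; "tcp_pos": TCP position; "tcp_rot": TCP orientation; "ft_force": force on the tool from outside, world axes, zero at the start; "wrist_torque": the same for the moment, N m; "gripper_width": opening from 0.0 (shut) to 1.0 (fully open); "finger_force": force on a finger pad.
Only numpy, scipy, OpenCV 4.12 (cv2) and the standard library are available. Lean on these libraries where they do the work, as an engineer would, in place of code of your own. Each camera call takes 0.05 s, during which the arm holds its last target. There are 200 camera calls.

### The job

Put the loose lid back on top of the formula dispenser with its hinge knuckle over the dispenser's hinge lug, then take the hinge pin from the drying stand and push it down through both knuckles until its head sits fully home on the lid. Feel for the second hole gently and do not force the pin or the lid (the plastic cracks at a hard shove, above about 30 N); leave the other things on the mat where they are.

Things in the scene. Friction and masses are not known exactly. Their poses are not given: they have to be found in the camera images.
- dispenser: White round formula dispenser, 92 mm across, 90 mm tall, fixed to the mat, upright. Origin: centre of its underside; +x points roughly to its hinge lug. Solid lower tier 50 mm tall; on it a clear, empty top tier, open above, 90 mm outside and 83 mm inside diameter, its rim 90 mm above the origin.
- lug_about (a point): Nominal place of the hole in the white hinge lug of the top tier: 60 mm along the dispenser's x, level with lug top and rim (90 mm up). The top tier turns stiffly about the dispenser's axis and was left up to 0.18 rad (11 mm at the hole) off to either side: the true hole lies on that 60 mm circle, in no measured pose. Under less than 15 N sideways it stays put.
- lug_under (a point): 30 mm below lug_about (60 mm up), in free air under the lug. The lug is 30 mm radially, 60 mm across, 22 mm thick, with a vertical through hole 9.5 mm wide. A sprung catch 11 mm down that hole makes the pin snug: about 3 to 10 N push it past and down to the end.
- lid: White loose lid, lying right way up on the mat, about 80 g. Origin: centre of its spigot's underside. Spigot 76 mm in diameter, 5 mm deep (3.5 mm play all round in the top tier's mouth); above it a disc 94 mm in diameter, 5 to 11 mm up, that rests on the rim: seated, the origin is 85 mm above the dispenser's. The seated lid slides and turns under a light push.
- lid_fin (a point): Centre of the lid's upright grip fin, 27 mm above the lid's origin. Fin 56 mm long along the lid's x, 10 mm thick along its y, from 11 to 43 mm above the lid's origin.
- lid_hole (a point): Centre of the mouth of the lid's hinge hole, 60 mm along the lid's x, 19 mm above its origin (104 mm above the dispenser's when seated). Knuckle 28 mm (x) by 26 mm (y), 14 mm thick; vertical through hole 10 mm wide with a 3 mm chamfer at the mouth. A pin in it carries the seated lid along.
- pin: Hinge pin, 35 g, upright, head up, in the stand's middle hole. Origin: centre of its lower tip, z up. Steel shaft 8 mm in diameter, 40 mm long, its last 6 mm tapering to 6.4 mm; white round head 16 mm in diameter, 40 to 72 mm above the origin. Home: head on the lid's knuckle, tip 64 mm above the dispenser's origin (4 mm out below the lug).
- stand: Cream drying stand, block 60 mm (x) by 100 mm (y) by 44 mm tall, fixed to the mat. Origin: centre of its underside. Three vertical holes in a row along y: the middle one, 11 mm wide, holds the pin (the pin's head rests on the block); the two outer ones, 32 mm either side, are empty.
- monitor: White baby monitor camera, 110 mm tall, ball head on a 72 mm round foot; bystander. Origin: centre of its underside.
- bottle: Glass bottle with a twist cap, 58 mm in diameter, 140 mm tall; bystander. Origin: centre of its underside.
- teether: Beige silicone teether ring, 68 mm across, 11 mm thick, lying flat; bystander. Origin: centre of its underside.
- cream: Small cream jar, 52 mm in diameter, 45 mm tall; bystander. Origin: centre of its underside.
- rattle: Wooden dumb-bell rattle, 90 mm long, 32 mm thick ends, lying on the mat; bystander. Origin: under its middle, at mat level.
Not all that is in view belongs to the job. Leave any black or purple look-alike of the lid alone.

How it is judged:
On the way, in this order (a step that is already met when the one before it is completed fails the run):
1. the lid sits flat on the dispenser with its knuckle over the lug (z of lid in the frame of dispenser between 0.081 and 0.089 m and angle between lid's own z axis and vertical below 0.06 rad and horizontal distance between lid and dispenser below 0.007 m and x of lid_hole in the frame of dispenser above 0.045 m and y of lid_hole in the frame of dispenser between -0.021 and 0.021 m), for 0.2 s.
2. the pin is through both knuckles with its head home (all of step 1 and z of pin in the frame of dispenser between 0.058 and 0.067 m and horizontal distance between pin and lid_hole below 0.004 m and angle between pin's own z axis and vertical below 0.1 rad and x of pin in the frame of dispenser between 0.05 and 0.068 m and y of pin in the frame of dispenser between -0.017 and 0.017 m), for 0.2 s.
At the end, for the whole second after the job is handed in: The lid sits flat on the dispenser (height within 4 mm, tilt under 0.06 rad, centre within 7 mm of the axis, hole over the lug) and the pin stands upright (within 0.1 rad) through the lid's knuckle and the lug, head within 3 mm of fully home; both at rest (all of step 2 and linear speed of each of lid, pin below 0.02 m/s); the robot touches nothing.
It fails at once if the pin is forced against the lid (over 30 N) (contact force between pin and lid above 30 N).
It fails at once if the pin is forced against the dispenser (over 30 N) (contact force between pin and dispenser above 30 N).
It fails at once if the lid is slammed or forced onto the dispenser (over 40 N) (contact force between lid and dispenser above 40 N).
It fails at once if a bystander is shifted by more than 30 mm (distance of any of monitor, bottle, teether, cream, rattle from where it was at the start of the episode above 0.03 m).
It fails at once if the bottle or monitor is tipped (angle between any of monitor, bottle's own z axis and vertical above 0.4 rad).
It also fails if it takes over 72 s, if anything falls off the work surface, if the arm or the gripper's body presses on something with over 40 N, if the wrist force passes 120 N, or if a joint passes its speed limit or range.

## Working session

There is one attempt and no reset: what is moved stays moved. The work goes in short steps, Python scripts to look and compute and a tool call to move; the robot and the scene stay as the last step left them, time stands still between calls to the robot, and variables do not carry over. Pictures are saved under pics/ and viewed, at most 10 in all, crops included, and the job is handed in when it is done.

Besides the shell and the picture viewer there is one more tool, called after ">>>" in YAML: its name, and indented under it one key for each argument. jog_arm: Moves the arm, as the interface text tells. Its arguments: {"type":"object","properties":{"steps":{"type":"array"},"fingers":{"type":"number"},"newtons":{"type":"number"}},"required":["steps"]}

```bash
ls; mkdir -p pics
python3 - <<'E'
from station import r, optics
import cv2,numpy as np
for n in("scene","top"):
    p,d=optics.capture(n); np.savez(f"{n}0.npz",p=p,d=d)
    cv2.imwrite(f"pics/{n}0.png",cv2.cvtColor(p,cv2.COLOR_RGB2BGR))
    print(n,{k:np.round(v,4).tolist() for k,v in optics.camera_params(n).items()}, (d>0).mean())
print(r.observe())
E
```

```text
pics
scene {'camera_matrix': [[475.7769, 0.0, 275.2538], [0.0, 475.7769, 206.1755], [0.0, 0.0, 1.0]], 'k1': -0.0795, 'R': [[0.2798, 0.9599, -0.0166], [0.5988, -0.188, -0.7786], [-0.7505, 0.2079, -0.6274]], 't': [-0.1907, -0.2015, 1.5425]} 0.9959481292517007
top {'camera_matrix': [[433.3154, 0.0, 281.6181], [0.0, 433.3154, 209.1317], [0.0, 0.0, 1.0]], 'k1': 0.0034, 'R': [[0.0216, -0.9996, -0.0172], [-0.9924, -0.0194, -0.1217], [0.1213, 0.0197, -0.9924]], 't': [0.0764, 0.5111, 1.1403]} 0.9959481292517007
{'t': 0.1, 'q': array([ 1.21510975,  0.46936955, -0.04858805,  1.53356093,  0.02411098,
        1.14103606, -0.08231327]), 'qd': array([-0.00030461, -0.00348514,  0.00130111, -0.00351497,  0.00141993,
        0.00231682, -0.00037009]), 'joint_torque': array([ 3.63721529e-04, -5.09169888e+01, -8.13716976e-02, -2.36827308e+01,
       -6.15146477e-02,  3.45096050e-02,  8.12050894e-05]), 'tcp_pos': array([ 0.21650612, -0.63876054,  0.2216042 ]), 'tcp_rot': array([ 9.86679466e-01,  1.62674008e-01, -1.83064901e-04, -8.75010943e-04]), 'ft_force': array([0.68497377, 0.34418157, 1.0761002 ]), 'wrist_torque': array([ 0.01598817,  0.06509266, -0.02419661]), 'finger_force': 0.0, 'gripper_width': 0.9985501388863502}
```

View pics/scene0.png

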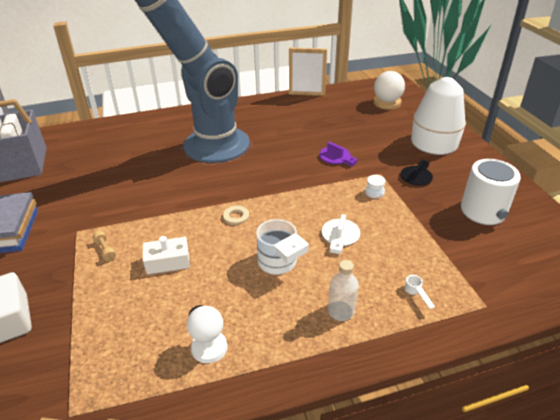

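View pics/top0.png

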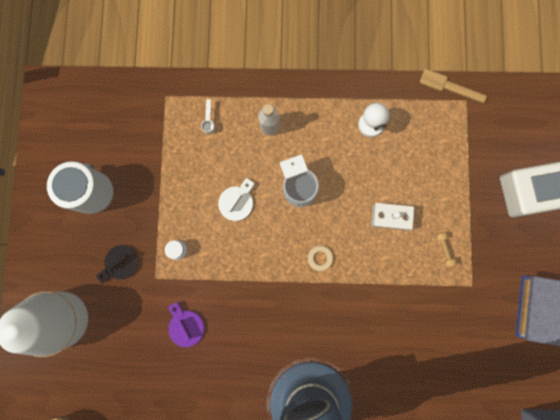

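The scene view shows the stand with pin near (165,255), the dispenser at (277,247) with its lug to the right at (292,247), and the lid at (341,232). In the top view the lid is at (236,204) with its knuckle at (249,185). The dispenser is at (300,187) with its lug at (293,167), and the stand is at (394,216).

```bash
cat > h.py <<'E'
import numpy as np, cv2
from station import r, optics
def prm(n):
    c=optics.camera_params(n); K=np.array(c["camera_matrix"]);return K,np.array([c["k1"],0,0,0,0.]),np.array(c["R"]),np.array(c["t"])
def rays(n,uv):
    K,D,R,t=prm(n); s=cv2.undistortPoints(np.asarray(uv,float).reshape(-1,1,2),K,D)[:,0]
    return np.c_[s,np.ones(len(s))]@R, -R.T@t      # world dirs, centre
def onplane(n,uv,z):
    d,c=rays(n,uv); return c+d*((z-c[2])/d[:,2])[:,None]
def cloud(n,d):
    v,u=np.mgrid[:d.shape[0],:d.shape[1]]; dr,c=rays(n,np.c_[u.ravel(),v.ravel()])
    return (c+dr*d.reshape(-1,1)).reshape(*d.shape,3)
def proj(n,X):
    K,D,R,t=prm(n); return cv2.projectPoints(np.asarray(X,float).reshape(-1,1,3),R,t,K,D)[0][:,0]
E
python3 - <<'E'
from h import *
for n in("top","scene"):
    f=np.load(n+"0.npz");p,d=f['p'],f['d'];P=cloud(n,d);hsv=cv2.cvtColor(p,cv2.COLOR_RGB2HSV)
    w=((hsv[...,1]<60)&(hsv[...,2]>120)).astype(np.uint8)
    box=dict(top=(160,95,470,285),scene=(80,180,470,370))[n]
    m=np.zeros_like(w);m[box[1]:box[3],box[0]:box[2]]=w[box[1]:box[3],box[0]:box[2]]
    k,l,s,c=cv2.connectedComponentsWithStats(m)
    for i in range(1,k):
        if s[i,4]>40:
            Q=P[l==i];print(n,s[i].tolist(),c[i].round(1),"med",np.median(Q,0).round(4),"z pct",np.percentile(Q[:,2],[5,25,50,75,95]).round(3))
f=np.load("top0.npz");p=f['p'];cr=p[140:240,190:430]
K=cv2.resize(cr,None,fx=3.3,fy=3.3,interpolation=cv2.INTER_CUBIC);cv2.imwrite("pics/crop0.png",K[...,::-1])
E
```

```text
top [201, 99, 14, 35, 241] [207.7 119.4] med [0.7534 0.3005 0.0241] z pct [0.004 0.008 0.024 0.029 0.032]
top [358, 103, 32, 34, 731] [373.  119.2] med [ 0.7467 -0.15    0.0965] z pct [0.011 0.019 0.096 0.106 0.113]
top [258, 110, 22, 24, 284] [267.1 121.4] med [0.7315 0.1305 0.0984] z pct [0.045 0.091 0.098 0.106 0.117]
top [280, 155, 39, 52, 1138] [299.4 180.1] med [0.5847 0.04   0.0768] z pct [0.033 0.061 0.077 0.094 0.097]
top [218, 178, 36, 43, 1053] [236.6 201.3] med [0.5288 0.2097 0.0156] z pct [0.008 0.014 0.016 0.018 0.045]
top [372, 203, 42, 27, 954] [392.7 216. ] med [ 0.4949 -0.2066  0.0475] z pct [0.006 0.045 0.047 0.049 0.054]
top [165, 240, 22, 20, 347] [175.5 249.4] med [0.395  0.3661 0.0476] z pct [0.012 0.032 0.048 0.05  0.052]
scene [365, 180, 20, 18, 307] [374.9 188.2] med [0.4128 0.3601 0.0305] z pct [0.009 0.019 0.03  0.047 0.05 ]
scene [461, 180, 9, 38, 218] [466.3 200.3] med [0.5432 0.5596 0.04  ] z pct [0.009 0.023 0.04  0.061 0.087]
scene [321, 214, 39, 40, 961] [339.9 233.2] med [0.5375 0.2063 0.0153] z pct [0.005 0.014 0.015 0.018 0.046]
scene [257, 219, 52, 56, 2005] [278.7 246.8] med [0.6005 0.0345 0.0759] z pct [0.013 0.052 0.076 0.092 0.095]
scene [143, 236, 46, 38, 1451] [165.4 254.8] med [ 0.5183 -0.2123  0.0462] z pct [0.006 0.027 0.046 0.05  0.058]
scene [328, 274, 30, 47, 1118] [342.8 296.7] med [0.7708 0.1145 0.0765] z pct [0.016 0.044 0.077 0.1   0.116]
scene [405, 275, 30, 34, 408] [417.  288.5] med [0.7509 0.2991 0.0248] z pct [0.004 0.012 0.025 0.029 0.032]
scene [187, 306, 41, 57, 1782] [206.4 334.2] med [ 0.7754 -0.1606  0.084 ] z pct [0.008 0.019 0.084 0.103 0.112]
```

View pics/crop0.png

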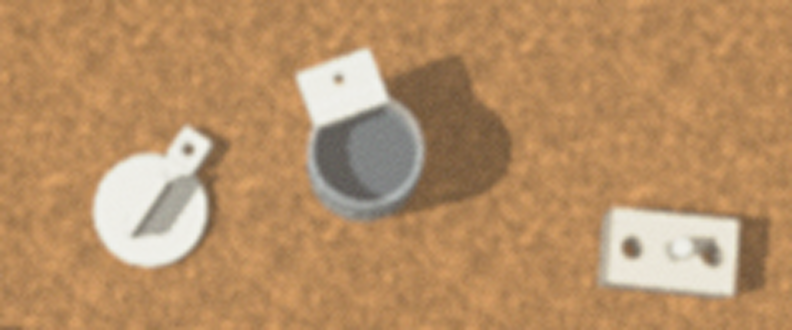

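The crop shows the lid's fin direction and hole at (188,150), the lug hole at (338,78), and the pin head at (680,249) between the two outer stand holes. Next I'll refine these with subpixel centroids and ray casting.

```bash
cat > m.py <<'E'
from h import *
f=np.load("top0.npz");p,d=f['p'],f['d'];P=cloud("top",d);g=cv2.cvtColor(p,cv2.COLOR_RGB2GRAY).astype(float)
hsv=cv2.cvtColor(p,cv2.COLOR_RGB2HSV);w=(hsv[...,1]<60)&(hsv[...,2]>120)
print("mat z",np.percentile(P[240:275,200:300,2],[10,50,90]).round(4),np.percentile(P[100:140,300:350,2],[10,50,90]).round(4))
def dark(u,v,R=4):
    y,x=np.mgrid[int(v)-R:int(v)+R+1,int(u)-R:int(u)+R+1];G=g[y,x];k=np.clip(np.percentile(G,60)-8-G,0,None)*(np.hypot(x-u,y-v)<3.6)
    return (k*x).sum()/k.sum(),(k*y).sum()/k.sum()
zm=float(np.median(P[240:275,200:300,2]))
print("zm",zm)
for nm,u,v,h in(("lidhole",246.6,185.1,.019),("lughole",292.,163.3,.09),("st1",381.,214.6,.044),("st2",405.5,217,.044)):
    q=dark(u,v);print(nm,np.round(q,2),onplane("top",[q],h)[0].round(4),onplane("top",[q],h+.004)[0].round(4))
# lid disc
y,x=np.mgrid[:420,:560]
b=(x>214)&(x<258)&(y>176)&(y<224)
fg=((hsv[...,1]<110)&b).astype(np.uint8);op=cv2.morphologyEx(fg,cv2.MORPH_OPEN,cv2.getStructuringElement(2,(17,17)))
c=max(cv2.findContours(op,0,1)[0],key=cv2.contourArea);e=cv2.fitEllipse(c);print("lid ell",e,onplane("top",[e[0]],.010)[0].round(4))
F=P[b&(P[...,2]>.035)&(x<256)];print("fin n",len(F),F.mean(0).round(4), F[:,2].max()); 
A=F[:,:2]-F[:,:2].mean(0);print("fin dir",np.linalg.svd(A)[2][0])
# stand
b=(x>365)&(x<420)&(y>198)&(y<235)
H=P[b&(P[...,2]>.06)];print("head",len(H),np.median(H,0).round(4),H[:,2].max())
hp=np.argwhere(b&(P[...,2]>.06)).mean(0)[::-1];print(hp,onplane("top",[hp],.068)[0].round(4))
S=(w&b&(P[...,2]>.035)).astype(np.uint8)
c=max(cv2.findContours(S,0,1)[0],key=cv2.contourArea);rc=cv2.minAreaRect(c);print("stand",rc,onplane("top",[rc[0]],.044)[0].round(4))
# lug / rim
L=(w&(x>276)&(x<322)&(y>150)&(y<178)&(P[...,2]>.085)).astype(np.uint8);L=cv2.morphologyEx(L,cv2.MORPH_OPEN,np.ones((7,7),np.uint8))
c=max(cv2.findContours(L,0,1)[0],key=cv2.contourArea);rc=cv2.minAreaRect(c);bp=cv2.boxPoints(rc);print("lug",rc,"\n",onplane("top",bp,.09).round(4))
D=P[(x>276)&(x<325)&(y>165)&(y<212)&(P[...,2]>.08)&(P[...,2]<.1)];print("rimcloud",len(D),D.min(0).round(4),D.max(0).round(4))
E
python3 m.py
```

```text
mat z [0.0011 0.004  0.0069] [0.0009 0.0037 0.0068]
zm 0.004004647551874463
lidhole [246.51 184.81] [0.5767 0.1855 0.019 ] [0.5759 0.185  0.023 ]
lughole [292.14 163.4 ] [0.6227 0.061  0.09  ] [0.6218 0.061  0.094 ]
st1 [380.91 214.7 ] [ 0.4982 -0.1779  0.044 ] [ 0.4977 -0.1771  0.048 ]
st2 [404.86 216.62] [ 0.4943 -0.2412  0.044 ] [ 0.4938 -0.2402  0.048 ]
lid ell ((235.54995727539062, 202.84445190429688), (35.021644592285156, 36.718788146972656), 42.031036376953125) [0.5271 0.2152 0.01  ]
fin n 94 [0.5158 0.2077 0.1066] 1.1951368811827878
fin dir [0.73514986 0.67790462]
head 44 [ 0.4937 -0.2079  0.0786] 1.1951368811827878
[395.68181818 215.09090909] [ 0.4952 -0.2112  0.068 ]
stand ((392.9653625488281, 216.34654235839844), (39.204463958740234, 22.985361099243164), 5.710593223571777) [ 0.4944 -0.2098  0.044 ]
lug ((293.1715087890625, 166.84669494628906), (17.258024215698242, 23.153093338012695), 70.01689147949219) 
 [[0.624  0.0943 0.09  ]
 [0.6461 0.0381 0.09  ]
 [0.6033 0.0221 0.09  ]
 [0.5814 0.0781 0.09  ]]
rimcloud 385 [ 0.5202 -0.0042  0.0802] [0.6161 0.0899 0.0991]
```

>>> jog_arm:
  steps:
    - [[0, 0, 0], -0.23]
    - [[0, 0, 0], -0.23]
    - [[0, 0, 0], -0.23]
    - [[0, 0, 0], -0.23]
    - [[0, 0, 0], -0.23]
    - [[0, 0, 0], -0.23]
    - [[0, 0, 0], -0.23]
    - [[0, 0, 0], -0.23]
    - [[0, 0, 0], -0.23]
    - [[0, 0, 0], -0.23]
  fingers: 0
  newtons: 20

```text
t: 1.35
tcp_pos: [0.2165, -0.639, 0.2219]
tcp_rot: [0.481, 0.877, 0.0, -0.0]
ft_force: [-0.1, -0.1, -0.0]
gripper_width: 0.999
finger_force: 0.0
```

>>> jog_arm:
  steps:
    - [[0, 0, 0], -0.2]
    - [[0, 0, 0], -0.2]
    - [[0, 0, 0], -0.2]

```text
t: 1.72
tcp_pos: [0.2165, -0.639, 0.2219]
tcp_rot: [0.263, 0.965, 0.0, -0.0]
ft_force: [0.2, -0.2, 0.3]
gripper_width: 0.998
finger_force: 0.0
```

>>> jog_arm:
  steps:
    - [[-0.08, 0.68, 0], 0]
    - [[-0.08, 0.68, 0], 0]
    - [[-0.08, 0.68, 0], 0]
    - [[-0.08, 0.68, 0], 0]
    - [[-0.08, 0.68, 0], 0]
    - [[-0.08, 0.68, 0], 0]
    - [[-0.08, 0.68, 0], 0]
    - [[-0.08, 0.68, 0], 0]
    - [[-0.08, 0.68, 0], 0]

```text
t: 2.85
tcp_pos: [0.5173, -0.2468, 0.2223]
tcp_rot: [0.266, 0.964, -0.0, -0.0]
ft_force: [-0.1, -0.5, -0.6]
gripper_width: 0.999
finger_force: 0.0
```

>>> jog_arm:
  steps:
    - [[0.36, 0.625, 0], 0]
    - [[0.36, 0.625, 0], 0]
    - [[0.36, 0.625, 0], 0]
    - [[0.36, 0.625, 0], 0]
    - [[0.36, 0.625, 0], 0]
    - [[0.36, 0.625, 0], 0]
    - [[0.36, 0.625, 0], 0]
    - [[0.36, 0.625, 0], 0]
    - [[0, 0, 0], 0]
    - [[0, 0, 0], 0]

```text
t: 4.1
tcp_pos: [0.5233, 0.2129, 0.222]
tcp_rot: [0.265, 0.964, -0.001, -0.0]
ft_force: [-1.1, -0.9, -0.2]
gripper_width: 1.0
finger_force: 0.0
```

```bash
sed -n '/^# lid/q;p' m.py > /dev/null
python3 - <<'E'
from h import *
s=r.observe();q=s['tcp_rot'];print(s['tcp_pos'],s['q'],np.degrees(2*np.arctan2(q[1],q[0])))
f=np.load("top0.npz");p=f['p'];hsv=cv2.cvtColor(p,cv2.COLOR_RGB2HSV)
# lid disc via scene view
f=np.load("scene0.npz");ps=f['p'];h2=cv2.cvtColor(ps,cv2.COLOR_RGB2HSV)
print("lid c top@.015",onplane("top",[[235.55,202.84]],.015)[0])
cr=ps[205:265,310:370];cv2.imwrite("pics/lidscene.png",cv2.resize(cr,None,fx=8,fy=8,interpolation=2)[...,::-1])
# reprojection in scene of top-based points
for X in ([.526,.2147,.047],[.5759,.185,.023],[.6218,.061,.094],[.4958,-.2087,.076]):print(X,proj("scene",X)[0].round(1))
E
```

```text
[0.52328851 0.21286814 0.22196049] [ 0.17502397  0.40788561 -0.83048053  1.76486657  0.3323615   1.11710529
  0.2705771 ] 149.23585636584062
lid c top@.015 [0.52644822 0.21451291 0.015     ]
[0.526, 0.2147, 0.047] [341.3 221.1]
[0.5759, 0.185, 0.023] [337.1 244.1]
[0.6218, 0.061, 0.094] [293.9 245.9]
[0.4958, -0.2087, 0.076] [164.  239.2]
```

View pics/lidscene.png

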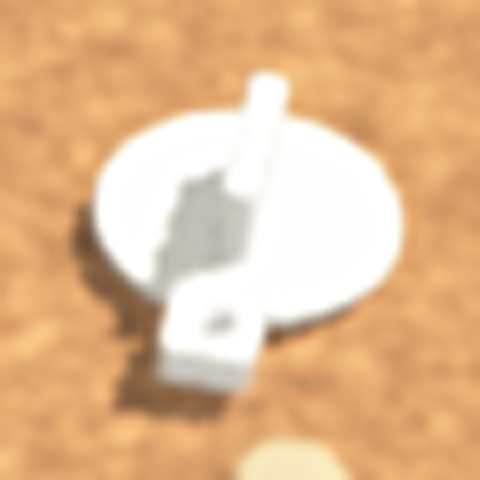

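The crop shows the fin running from (268,80) to (243,190) and the knuckle hole at (220,322). That is within about 2 mm of the top-view estimate, so I'm descending to grasp.

>>> jog_arm:
  steps:
    - [[-0.02, 0.04, 0.6], 0]
    - [[0, 0, 0.6], 0]
    - [[0, 0, 0.5], 0]
    - [[0, 0, 0.4], 0]
    - [[0, 0, 0.2], 0]
    - [[0, 0, 0.1], 0]
    - [[0, 0, 0.06], 0]
    - [[0, 0, 0], 0]

```text
t: 5.1
tcp_pos: [0.5269, 0.2155, 0.0263]
tcp_rot: [0.265, 0.964, 0.0, 0.001]
ft_force: [-0.6, -0.7, 0.9]
gripper_width: 1.002
finger_force: 0.0
```

>>> jog_arm:
  steps:
    - [[0, 0, 0.03], 0]
    - [[0, 0, 0], 0]
    - [[0, 0, 0], 0]
    - [[0, 0, 0], 0]
    - [[0, 0, 0], 0]
    - [[0, 0, 0], 0]
    - [[0, 0, 0], 0]
    - [[0, 0, 0], 0]
  fingers: 255
  newtons: 25

```text
t: 6.1
tcp_pos: [0.5265, 0.2154, 0.0233]
tcp_rot: [0.265, 0.964, -0.0, 0.0]
ft_force: [0.5, -0.8, -0.1]
gripper_width: 0.172
finger_force: 0.0
```

>>> jog_arm:
  steps:
    - [[0, 0, 0], 0]
    - [[0, 0, 0], 0]
    - [[0, 0, 0], 0]
    - [[0, 0, 0], 0]

```text
t: 6.6
tcp_pos: [0.5265, 0.2154, 0.0233]
tcp_rot: [0.265, 0.964, -0.0, 0.0]
ft_force: [-0.3, 0.9, -0.2]
gripper_width: 0.114
finger_force: 25.0
```

>>> jog_arm:
  steps:
    - [[0, 0, -0.1], 0]
    - [[0, 0, -0.3], 0]
    - [[0, 0, -0.5], 0]
    - [[0, 0, -0.6], 0]
    - [[0, 0, -0.5], 0]
    - [[0, 0, 0], 0.0]
    - [[0, 0, 0], 0.0]
    - [[0, 0, 0], 0.0]

```text
t: 7.6
tcp_pos: [0.5256, 0.2148, 0.182]
tcp_rot: [0.265, 0.964, -0.001, -0.001]
ft_force: [-0.0, 1.0, -0.8]
gripper_width: 0.116
finger_force: 25.0
```

Run:
```python
from h import *
ims=[]
for n in("scene","top"):
    p,d=optics.capture(n);np.savez(n+"1.npz",p=p,d=d)
    c=proj(n,r.observe()['tcp_pos'])[0].astype(int);ims.append(cv2.resize(p[c[1]-45:c[1]+45,c[0]-60:c[0]+60],None,fx=4,fy=4,interpolation=2));print(n,c-[60,45])
cv2.imwrite("pics/held.png",np.vstack(ims)[:, :, ::-1][:600] if 0 else cv2.resize(np.hstack(ims),(800,300))[...,::-1])
print(r.observe()['tcp_pos'],r.observe()['q'].round(2))
```

```text
scene [285 130]
top [166 148]
[0.52583904 0.21506008 0.1821319 ] [ 0.15  0.46 -0.81  1.8   0.38  1.05  0.23]
```

View pics/held.png

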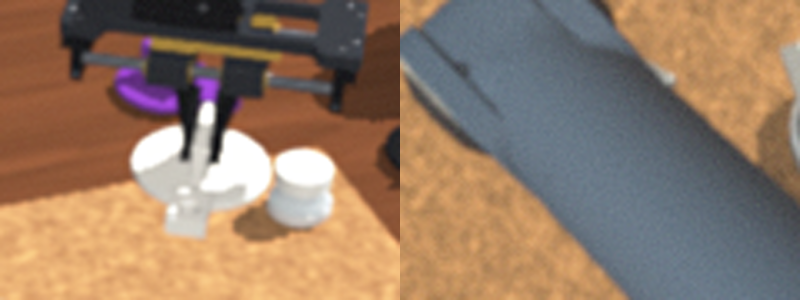

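The lid is held level in the fingers, with its knuckle hole at about (187,197) in the left half. The arm hides it from the top camera. I'll measure the lug hole and lid hole in the scene view so they can be compared.

Run:
```python
from h import *
def dark(g,u,v,R=5,rad=3.5):
    y,x=np.mgrid[round(v)-R:round(v)+R+1,round(u)-R:round(u)+R+1];G=g[y,x];k=np.clip(np.percentile(G,60)-8-G,0,None)*(np.hypot(x-u,y-v)<rad)
    return (k*x).sum()/k.sum(),(k*y).sum()/k.sum()
for f,u,v,z,nm in(("scene0",337.4,245.2,.023,"lid hole on mat"),("scene1",341.1,189.1,.1818,"lid hole held"),("scene0",293.9,246,.094,"lug")):
    g=cv2.cvtColor(np.load(f+".npz")['p'],cv2.COLOR_RGB2GRAY).astype(float);q=dark(g,u,v);print(nm,np.round(q,1),onplane("scene",[q],z)[0].round(4),onplane("scene",[[u,v]],z)[0].round(4))
    
# rim circle from top: white/grey rim outer edge, by cloud points (both views)
for n in("top","scene"):
    P=cloud(n,np.load(n+"0.npz")['d']).reshape(-1,3);m=(abs(P[:,0]-.566)<.06)&(abs(P[:,1]-.039)<.06)&(P[:,2]>.086)&(P[:,2]<.102)
    Q=P[m][:,:2];a=np.array([np.cos(.375),np.sin(.375)]);Q=Q[(Q-[.566,.039])@a<.03]
    rr=np.hypot(*(Q-[.566,.039]).T);Q=Q[rr>.035]
    A=np.c_[2*Q,np.ones(len(Q))];s=np.linalg.lstsq(A,(Q**2).sum(1),rcond=None)[0];print(n,len(Q),"rim c",s[:2],"R",np.sqrt(s[2]+s[:2]@s[:2]))
```

```text
lid hole on mat [337.1 245. ] [0.5787 0.184  0.023 ] [0.5797 0.1844 0.023 ]
lid hole held [342.9 189.5] [0.5714 0.1894 0.1818] [0.569  0.1862 0.1818]
lug [293.3 246.1] [0.6221 0.0597 0.094 ] [0.622 0.061 0.094]
top 129 rim c [0.56400525 0.03881295] R 0.04281008703287325
scene 214 rim c [0.56828047 0.03696234] R 0.04274822514308383
```

>>> jog_arm:
  steps:
    - [[0, 0, 0], -0.195]
    - [[0, 0, 0], -0.195]
    - [[0, 0, 0], -0.195]
    - [[0, 0, 0], -0.195]
    - [[0, 0, 0], -0.195]
    - [[0, 0, 0], -0.195]
    - [[0, 0, 0], 0]

```text
t: 8.57
tcp_pos: [0.5262, 0.2152, 0.1825]
tcp_rot: [-0.189, 0.982, 0.0, -0.001]
ft_force: [-0.3, 0.9, -1.5]
gripper_width: 0.116
finger_force: 25.0
```

>>> jog_arm:
  steps:
    - [[0.07, -0.45, 0], 0]
    - [[0.07, -0.45, 0], 0]
    - [[0.07, -0.45, 0], 0]
    - [[0.07, -0.45, 0], 0]
    - [[0.07, -0.44, 0], 0]
    - [[0, 0, 0.2], 0]
    - [[0, 0, 0.2], 0]
    - [[0, 0, 0.1], 0]
    - [[0, 0, 0], 0]
    - [[0, 0, 0], 0]

```text
t: 9.82
tcp_pos: [0.5675, 0.0396, 0.1437]
tcp_rot: [-0.19, 0.982, 0.0, 0.0]
ft_force: [1.0, -0.2, -0.9]
gripper_width: 0.116
finger_force: 25.0
```

Run:
```python
from h import *
n="scene";p,d=optics.capture(n);np.savez(n+"2.npz",p=p,d=d)
s=r.observe();q=s['tcp_rot'];print(s['tcp_pos'],s['q'].round(2),np.degrees(2*np.arctan2(q[1],q[0])))
cv2.imwrite("pics/over.png",cv2.resize(p[175:285,220:350],None,fx=5,fy=5,interpolation=2)[...,::-1])
```

```text
[0.56758616 0.0392928  0.14388732] [ 0.58  0.58 -1.    1.83  0.56  1.04  1.31] 201.910811198665
```

View pics/over.png

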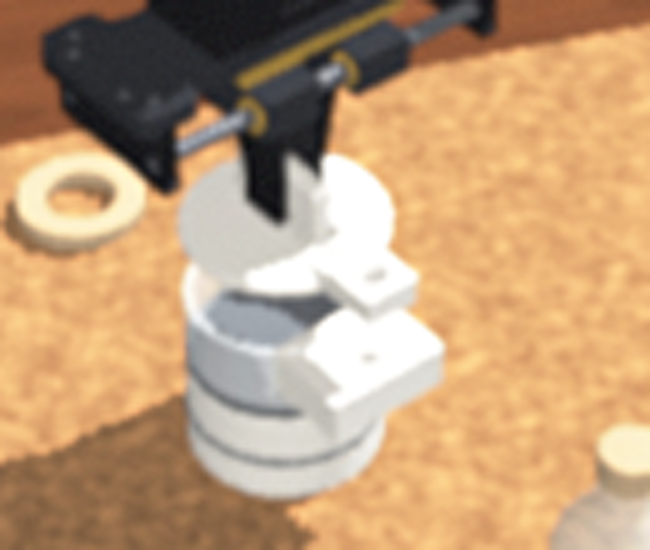

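Both holes are visible: the lid hole at (376,274) and the lug hole at (367,357). I'll compute the offset between them.

Run:
```python
from h import *
for u,v,z in((376,274,.1436),(367,357,.094)):
    q=[(u+.5)/5-.5+220,(v+.5)/5-.5+175];print(onplane("scene",[q],z))
```

```text
[[0.62405327 0.06192715 0.1436    ]]
[[0.6214122  0.05918847 0.094     ]]
```

>>> jog_arm:
  steps:
    - [[0.03, -0.015, 0.1], 0]
    - [[0, 0, 0.15], 0]
    - [[0, 0, 0.1], 0]
    - [[0, 0, 0.05], 0]
    - [[0, 0, 0], 0]
    - [[0, 0, 0.02], 0]
    - [[0, 0, 0], 0]

```text
t: 10.75
tcp_pos: [0.5656, 0.0367, 0.1099]
tcp_rot: [-0.19, 0.982, -0.0, 0.0]
ft_force: [-0.1, 0.5, -0.7]
gripper_width: 0.112
finger_force: 25.0
```

>>> jog_arm:
  steps:
    - [[0, 0, 0.01], 0]
    - [[0, 0, 0], 0]
    - [[0, 0, 0.01], 0]
    - [[0, 0, 0], 0]

```text
t: 11.25
tcp_pos: [0.5656, 0.0367, 0.1083]
tcp_rot: [-0.19, 0.982, -0.0, 0.0]
ft_force: [-1.0, -0.9, 1.0]
gripper_width: 0.11
finger_force: 25.0
```

>>> jog_arm:
  steps:
    - [[0, 0, 0.01], 0]
    - [[0, 0, 0], 0]
    - [[0, 0, 0], 0]

```text
t: 11.62
tcp_pos: [0.5656, 0.0367, 0.1083]
tcp_rot: [-0.19, 0.982, -0.0, 0.0]
ft_force: [-2.4, -1.2, 5.9]
gripper_width: 0.112
finger_force: 25.0
```

>>> jog_arm:
  steps:
    - [[0, 0, 0], 0]
    - [[0, 0, 0], 0]
    - [[0, 0, 0], 0]
    - [[0, 0, 0], 0]
    - [[0, 0, 0], 0]
    - [[0, 0, 0], 0]
  fingers: 150

```text
t: 12.38
tcp_pos: [0.5655, 0.0367, 0.1073]
tcp_rot: [-0.19, 0.982, -0.0, 0.0]
ft_force: [-0.5, 0.1, -0.6]
gripper_width: 0.411
finger_force: 0.0
```

>>> jog_arm:
  steps:
    - [[0, 0, -0.1], 0]
    - [[0, 0, -0.3], 0]
    - [[0, 0, -0.5], 0]
    - [[0, 0, -0.6], 0]

```text
t: 12.88
tcp_pos: [0.565, 0.0366, 0.2285]
tcp_rot: [-0.19, 0.982, 0.0, -0.0]
ft_force: [0.3, -1.5, 0.4]
gripper_width: 0.412
finger_force: 0.0
```

>>> jog_arm:
  steps:
    - [[0.39, -0.505, 0], 0]
    - [[0.39, -0.505, 0], 0]
    - [[0.39, -0.505, 0], 0]
    - [[0.39, -0.505, 0], 0]
    - [[0.39, -0.505, 0], 0]
    - [[0, 0, 0], 0]
    - [[0, 0, 0], 0]
  fingers: 110

```text
t: 13.75
tcp_pos: [0.4961, -0.2082, 0.2278]
tcp_rot: [-0.19, 0.982, 0.0, 0.0]
ft_force: [0.6, 0.6, 0.8]
gripper_width: 0.568
finger_force: 0.0
```

Run:
```python
from h import *
ims=[]
for n,(u,v) in(("scene",(280,240)),("top",(296,180))):
    p,d=optics.capture(n);np.savez(n+"3.npz",p=p,d=d);ims.append(cv2.resize(p[v-50:v+50,u-50:u+50],None,fx=4,fy=4,interpolation=2))
cv2.imwrite("pics/seat.png",np.hstack(ims)[...,::-1])
s=r.observe();q=s['tcp_rot'];print(s['tcp_pos'],s['q'].round(2),np.degrees(2*np.arctan2(q[1],q[0])))
p,d=np.load("scene0.npz")['p'],np.load("scene0.npz")['d'];P=cloud("scene",d)
v,u=np.mgrid[:420,:560];m=(abs(P[...,0]-.495)<.03)&(abs(P[...,1]+.209)<.03)&(P[...,2]>.06)&(P[...,2]<.1)
print("head scene",m.sum(),u[m].mean(),v[m].mean(),np.median(P[m],0),proj("scene",[.4958,-.2087,.064]))
```

```text
[ 0.49648332 -0.20710048  0.22783936] [ 1.16  0.45 -1.1   1.81  0.43  1.15  1.87] 202.04399201996617
head scene 65 162.8153846153846 241.7076923076923 [ 0.50107272 -0.21237969  0.07573184] [[164.87619104 243.08622973]]
```

View pics/seat.png

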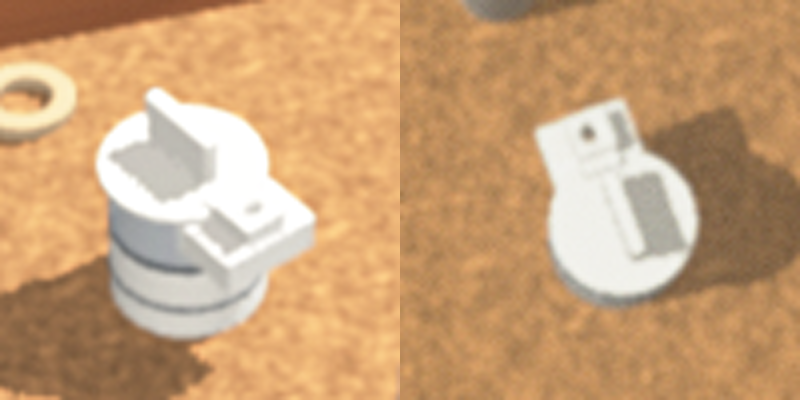

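The lid is seated flat with its knuckle over the lug. The lid hole is at (256,208) in the left half and (588,132) in the right half. Now descending to the pin.

>>> jog_arm:
  steps:
    - [[0.03, -0.035, 0.5], 0]
    - [[0, 0, 0.6], 0]
    - [[0, 0, 0.5], 0]
    - [[0, 0, 0.35], 0]
    - [[0, 0, 0.15], 0]
    - [[0, 0, 0.05], 0]
    - [[0, 0, 0], 0]

```text
t: 14.72
tcp_pos: [0.4956, -0.2122, 0.0562]
tcp_rot: [-0.19, 0.982, -0.0, 0.001]
ft_force: [0.6, -1.6, 0.5]
gripper_width: 0.569
finger_force: 0.0
```

>>> jog_arm:
  steps:
    - [[0, 0, 0], 0]
    - [[0, 0, 0], 0]
    - [[0, 0, 0], 0]
    - [[0, 0, 0], 0]
    - [[0, 0, 0], 0]
    - [[0, 0, 0], 0]
    - [[0, 0, 0], 0]
    - [[0, 0, 0], 0]
  fingers: 255
  newtons: 25

```text
t: 15.72
tcp_pos: [0.4948, -0.2124, 0.0554]
tcp_rot: [-0.19, 0.982, -0.0, -0.0]
ft_force: [-1.0, 0.2, 2.0]
gripper_width: 0.176
finger_force: 25.0
```

Run:
```python
from h import *
print(r.observe()['tcp_pos'])
for n,a,b,o in(("scene",256,208,(230,190)),("top",188,132,(246,130))):
    q=[(a+.5)/4-.5+o[0],(b+.5)/4-.5+o[1]];print(n,onplane(n,[q],.108),onplane(n,[q],.107))
```

```text
[ 0.49478261 -0.21244401  0.05542   ]
scene [[0.62283982 0.06002975 0.108     ]] [[0.62182673 0.06036645 0.107     ]]
top [[0.6205957  0.05982802 0.108     ]] [[0.62082879 0.05982432 0.107     ]]
```

>>> jog_arm:
  steps:
    - [[0, 0, -0.1], 0]
    - [[0, 0, -0.3], 0]
    - [[0, 0, -0.5], 0]
    - [[0, 0, -0.6], 0]
    - [[0, 0, -0.3], 0]
    - [[0, 0, 0], 0]

```text
t: 16.48
tcp_pos: [0.496, -0.2125, 0.2014]
tcp_rot: [-0.19, 0.982, -0.001, 0.002]
ft_force: [-0.2, 0.0, -0.2]
gripper_width: 0.176
finger_force: 25.0
```

>>> jog_arm:
  steps:
    - [[-0.3, 0.28, 0], 0]
    - [[-0.45, 0.42, 0], 0]
    - [[-0.5, 0.47, 0], 0]
    - [[-0.5, 0.47, 0], 0]
    - [[-0.45, 0.42, 0], 0]
    - [[-0.35, 0.33, 0], 0]
    - [[-0.19, 0.17, 0], 0]
    - [[0, 0, 0], 0]
    - [[0, 0, 0], 0]

```text
t: 17.6
tcp_pos: [0.6212, 0.0579, 0.1982]
tcp_rot: [-0.189, 0.982, -0.0, -0.001]
ft_force: [0.2, 0.7, -0.3]
gripper_width: 0.171
finger_force: 25.0
```

Run:
```python
from h import *
p,d=optics.capture("scene");np.savez("scene4.npz",p=p,d=d)
s=r.observe();q=s['tcp_rot'];T=s['tcp_pos'];print(T,s['q'].round(2),np.degrees(2*np.arctan2(q[1],q[0])))
print(proj("scene",[T,T-[0,0,.0474],[.6215,.0595,.108]]))
cv2.imwrite("pics/pin.png",cv2.resize(p[170:270,240:340],None,fx=6,fy=6,interpolation=2)[...,::-1])
```

```text
[0.62134554 0.05755293 0.19846011] [ 0.51  0.6  -0.99  1.65  0.54  1.19  1.34] 201.78092039246243
[[292.58423186 208.72843787]
 [292.43913831 226.32138257]
 [293.19761464 241.26706903]]
```

View pics/pin.png

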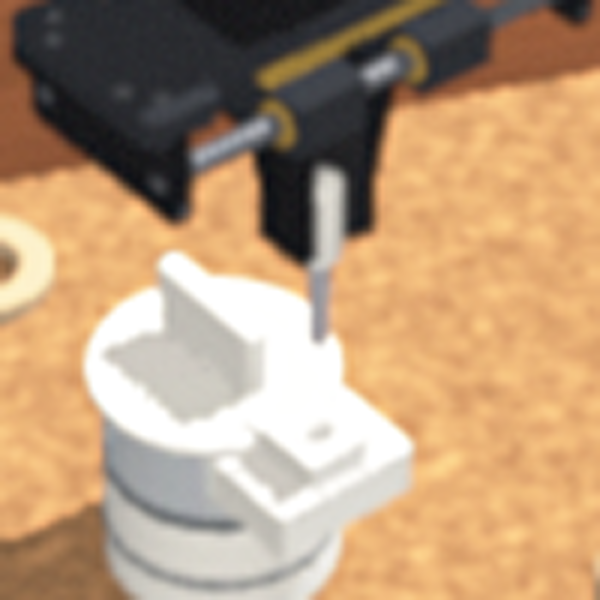

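The pin tip is at (319,338), almost directly above the lid hole at (320,432). Lowering gently.

>>> jog_arm:
  steps:
    - [[-0.01, 0.012, 0.1], 0]
    - [[0, 0, 0.2], 0]
    - [[0, 0, 0.15], 0]
    - [[0, 0, 0.05], 0]
    - [[0, 0, 0.03], 0]
    - [[0, 0, 0.02], 0]
    - [[0, 0, 0], 0]

```text
t: 18.52
tcp_pos: [0.6225, 0.0606, 0.1557]
tcp_rot: [-0.19, 0.982, -0.0, 0.0]
ft_force: [-1.0, 0.3, 0.4]
gripper_width: 0.175
finger_force: 25.0
```

>>> jog_arm:
  steps:
    - [[0, 0, 0.02], 0]
    - [[0, 0, 0.02], 0]
    - [[0, 0, 0.02], 0]
    - [[0, 0, 0], 0]

```text
t: 19.02
tcp_pos: [0.624, 0.0614, 0.1546]
tcp_rot: [-0.19, 0.982, -0.001, 0.002]
ft_force: [-2.9, -1.5, 16.8]
gripper_width: 0.172
finger_force: 25.0
```

>>> jog_arm:
  steps:
    - [[0, 0, 0.02], 0]
    - [[0, 0, 0.02], 0]
    - [[0, 0, 0], 0]

```text
t: 19.4
tcp_pos: [0.626, 0.0623, 0.1536]
tcp_rot: [-0.19, 0.982, -0.0, 0.005]
ft_force: [-2.3, -1.2, 22.7]
gripper_width: 0.174
finger_force: 25.0
```

>>> jog_arm:
  steps:
    - [[0, 0, -0.1], 0]
    - [[0, 0, -0.1], 0]
    - [[0, 0, 0], 0]
    - [[0, 0, 0], 0]

```text
t: 19.9
tcp_pos: [0.6219, 0.0602, 0.1627]
tcp_rot: [-0.19, 0.982, -0.0, -0.001]
ft_force: [0.2, 0.4, -0.1]
gripper_width: 0.178
finger_force: 25.0
```

Run:
```python
from h import *
p,d=optics.capture("scene");np.savez("scene5.npz",p=p,d=d)
s=r.observe();q=s['tcp_rot'];T=s['tcp_pos'];print(T,s['ft_force'],np.degrees(2*np.arctan2(q[1],q[0])))
print(proj("scene",[T,T-[0,0,.0474],[.6215,.0595,.108]]))
cv2.imwrite("pics/pin2.png",cv2.resize(p[200:260,260:320],None,fx=10,fy=10,interpolation=2)[...,::-1])
```

```text
[0.62191375 0.06030255 0.16268661] [-0.24750271  0.15187063 -1.01215934] 201.87054047219164
[[293.82109732 222.01729835]
 [293.64009245 238.82187388]
 [293.19761464 241.26706903]]
```

View pics/pin2.png

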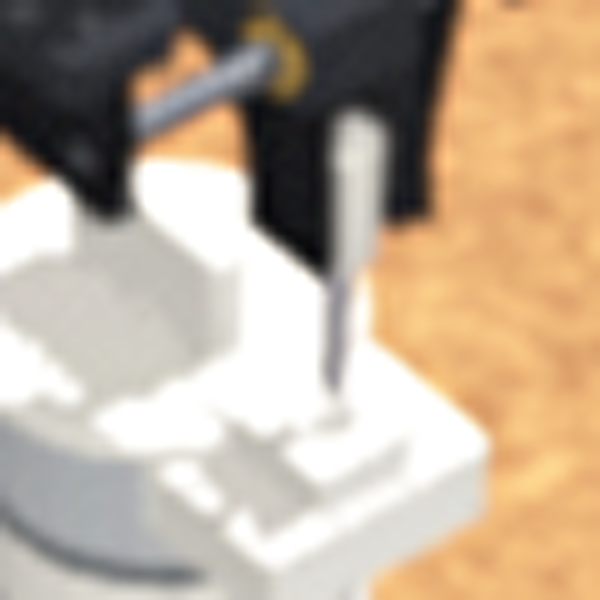

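The pin has tilted about 0.09 rad in the grip: the head is at (358,115) and the tip at (332,388). The tip is almost over the hole, so I'll shift about 2 mm outward and feel again with small steps.

>>> jog_arm:
  steps:
    - [[-0.025, 0, 0.04], 0]
    - [[0, 0, 0.03], 0]
    - [[0, 0, 0.02], 0]
    - [[0, 0, 0], 0]

```text
t: 20.45
tcp_pos: [0.624, 0.0612, 0.1559]
tcp_rot: [-0.19, 0.982, 0.0, -0.0]
ft_force: [0.4, 0.2, 0.1]
gripper_width: 0.178
finger_force: 25.0
```

>>> jog_arm:
  steps:
    - [[0, 0, 0.01], 0]
    - [[0, 0, 0.01], 0]
    - [[0, 0, 0], 0]

```text
t: 20.82
tcp_pos: [0.6242, 0.0613, 0.1548]
tcp_rot: [-0.19, 0.982, -0.0, 0.0]
ft_force: [-0.4, -0.4, 0.4]
gripper_width: 0.175
finger_force: 25.0
```

>>> jog_arm:
  steps:
    - [[0, 0, 0.01], 0]
    - [[0, 0, 0.01], 0]
    - [[0, 0, 0], 0]

```text
t: 21.2
tcp_pos: [0.6248, 0.0616, 0.1544]
tcp_rot: [-0.19, 0.982, -0.0, 0.001]
ft_force: [-1.4, -0.7, 6.6]
gripper_width: 0.173
finger_force: 25.0
```

>>> jog_arm:
  steps:
    - [[0.0, 0, -0.01], 0]
    - [[0.015, 0, 0], 0]
    - [[0.015, 0, 0], 0]
    - [[0, 0, 0], 0]

```text
t: 21.7
tcp_pos: [0.623, 0.0608, 0.1545]
tcp_rot: [-0.19, 0.982, 0.0, 0.002]
ft_force: [2.5, 0.8, 5.1]
gripper_width: 0.173
finger_force: 25.0
```

>>> jog_arm:
  steps:
    - [[0.015, 0, 0], 0]
    - [[0.015, 0, 0], 0]
    - [[0, 0, 0], 0]

```text
t: 22.08
tcp_pos: [0.6186, 0.0588, 0.1527]
tcp_rot: [-0.19, 0.982, -0.0, -0.001]
ft_force: [0.7, -0.1, 0.8]
gripper_width: 0.176
finger_force: 25.0
```

Run:
```python
from h import *
p,d=optics.capture("scene");np.savez("scene6.npz",p=p,d=d)
s=r.observe();T=s['tcp_pos'];print(T,s['ft_force'],s['wrist_torque'])
print(proj("scene",[T,T-[0,0,.0474],[.6215,.0595,.108]]))
cv2.imwrite("pics/pin3.png",cv2.resize(p[200:260,260:320],None,fx=10,fy=10,interpolation=2)[...,::-1])
```

```text
[0.61870094 0.05878402 0.15265858] [ 0.89722006 -0.44670078 -0.13383112] [ 0.15682767 -0.4150752  -0.01081661]
[[292.61668334 224.83361729]
 [292.47191508 241.41672384]
 [293.19761464 241.26706903]]
```

View pics/pin3.png

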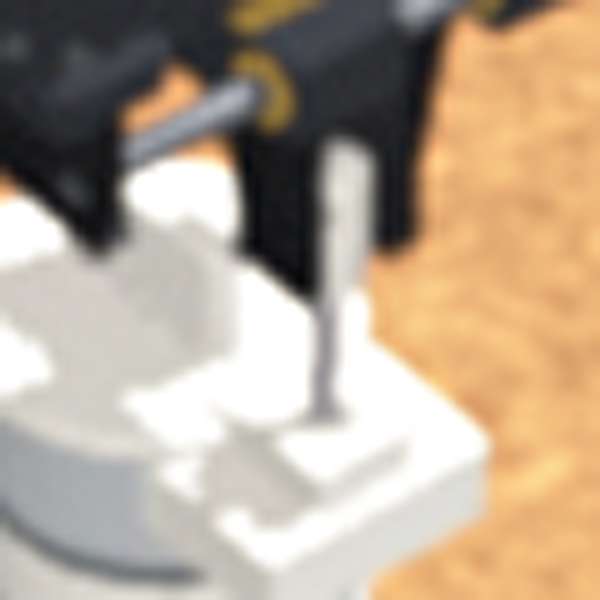

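The tip now stands at (326,415), in the hole mouth, and the force has dropped to near zero. Continuing down gently.

>>> jog_arm:
  steps:
    - [[0, 0, 0.015], 0]
    - [[0, 0, 0.015], 0]
    - [[0, 0, 0], 0]

```text
t: 22.5
tcp_pos: [0.6191, 0.0593, 0.1508]
tcp_rot: [-0.19, 0.982, -0.0, -0.001]
ft_force: [-0.0, 0.3, -0.5]
gripper_width: 0.174
finger_force: 25.0
```

>>> jog_arm:
  steps:
    - [[0, 0, 0.015], 0]
    - [[0, 0, 0.015], 0]
    - [[0, 0, 0], 0]

```text
t: 22.88
tcp_pos: [0.6195, 0.0594, 0.1488]
tcp_rot: [-0.19, 0.982, -0.0, -0.0]
ft_force: [0.3, 0.5, -0.2]
gripper_width: 0.178
finger_force: 25.0
```

>>> jog_arm:
  steps:
    - [[0, 0, 0.02], 0]
    - [[0, 0, 0.02], 0]
    - [[0, 0, 0.02], 0]
    - [[0, 0, 0], 0]

```text
t: 23.38
tcp_pos: [0.6196, 0.0594, 0.144]
tcp_rot: [-0.19, 0.982, -0.0, -0.0]
ft_force: [0.7, -0.0, -0.8]
gripper_width: 0.172
finger_force: 25.0
```

>>> jog_arm:
  steps:
    - [[0, 0, 0.015], 0]
    - [[0, 0, 0.015], 0]
    - [[0, 0, 0], 0]

```text
t: 23.75
tcp_pos: [0.6196, 0.0594, 0.1416]
tcp_rot: [-0.19, 0.982, -0.0, -0.0]
ft_force: [-0.2, 0.7, 0.5]
gripper_width: 0.174
finger_force: 25.0
```

>>> jog_arm:
  steps:
    - [[0, 0, 0.01], 0]
    - [[0, 0, 0.01], 0]
    - [[0, 0, 0], 0]

```text
t: 24.12
tcp_pos: [0.6199, 0.0596, 0.1405]
tcp_rot: [-0.19, 0.982, -0.0, 0.0]
ft_force: [-0.8, 0.5, 2.1]
gripper_width: 0.178
finger_force: 25.0
```

>>> jog_arm:
  steps:
    - [[0, 0, 0.01], 0]
    - [[0, 0, 0], 0]

```text
t: 24.38
tcp_pos: [0.6202, 0.0597, 0.1402]
tcp_rot: [-0.19, 0.982, -0.0, 0.001]
ft_force: [-0.2, -0.8, 5.8]
gripper_width: 0.177
finger_force: 25.0
```

>>> jog_arm:
  steps:
    - [[-0.01, 0, 0], 0]
    - [[-0.01, 0, 0], 0]
    - [[0, 0, 0], 0]

```text
t: 24.75
tcp_pos: [0.621, 0.0601, 0.14]
tcp_rot: [-0.19, 0.982, -0.0, -0.0]
ft_force: [-1.6, -1.3, 5.1]
gripper_width: 0.177
finger_force: 25.0
```

>>> jog_arm:
  steps:
    - [[-0.01, 0, 0], 0]
    - [[-0.01, 0, 0], 0]
    - [[0, 0, 0], 0]

```text
t: 25.12
tcp_pos: [0.622, 0.0604, 0.1399]
tcp_rot: [-0.19, 0.982, -0.001, -0.001]
ft_force: [-1.3, -1.3, 6.5]
gripper_width: 0.175
finger_force: 25.0
```

>>> jog_arm:
  steps:
    - [[-0.01, 0, 0], 0]
    - [[-0.01, 0, 0], 0]
    - [[0, 0, 0], 0]

```text
t: 25.5
tcp_pos: [0.6232, 0.0609, 0.1397]
tcp_rot: [-0.19, 0.982, -0.001, -0.001]
ft_force: [-2.4, -1.0, 5.7]
gripper_width: 0.172
finger_force: 25.0
```

>>> jog_arm:
  steps:
    - [[-0.01, 0, 0], 0]
    - [[-0.01, 0, 0], 0]
    - [[0, 0, 0], 0]

```text
t: 25.88
tcp_pos: [0.6254, 0.0617, 0.1389]
tcp_rot: [-0.19, 0.982, -0.0, -0.0]
ft_force: [-1.3, -0.4, 0.4]
gripper_width: 0.174
finger_force: 25.0
```

Run:
```python
from h import *
s=r.observe();T=s['tcp_pos'];print(T,s['ft_force'])
p,d=optics.capture("scene");np.savez("scene7.npz",p=p,d=d);hsv=cv2.cvtColor(p,cv2.COLOR_RGB2HSV)
# head: bright columns per row around TCP projection ; shaft: grey between
g=cv2.cvtColor(p,cv2.COLOR_RGB2GRAY)
print(proj("scene",[T+[0,0,.0246],T,T-[0,0,.0074],T-[0,0,.03]]).round(1))
for v in range(212,252): print(v,g[v,284:304])
```

```text
[0.62538324 0.06166838 0.13892304] [-1.28759592 -0.42205455  0.41679439]
[[295.  222.6]
 [294.9 231.5]
 [294.8 234.1]
 [294.7 241.9]]
212 [39 49 71 86 79 69 66 69 73 71 69 64 61 57 51 47 45 47 41 32]
213 [ 39  60  97 118 112  93  68  64  67  66  62  57  50  48  45  48  48  48
  44  28]
214 [ 46  70  96 112 116 112  84  62  56  55  50  48  48  46  48  47  49  50
  43  29]
215 [ 77 103 104  95 102 114 100  70  49  48  48  48  48  47  49  48  50  48
  41  27]
216 [125 151 141 109  97 110 116  86  56  45  46  45  47  48  49  47  46  43
  39  25]
217 [158 167 156 123  97 106 117  93  57  47  46  48  46  49  47  46  44  43
  34  24]
218 [159 142 122 100  92 111 116  91  59  45  47  45  46  44  44  40  38  39
  33  26]
219 [120 101  79  63  78 100  98  74  50  43  45  50  46  37  35  33  36  37
  33  26]
220 [125  76  38  31  47  61  61  48  44  40  51  72  86  73  53  35  33  37
  33  30]
221 [227 116  21  16  23  32  37  37  34  38  70 124 156 146 107  59  35  32
  32  40]
222 [255 167  37  17  21  27  25  27  26  38  88 158 203 202 165  96  45  31
  29  49]
223 [255 182  62  17  22  26  
[... 1792 characters left out ...]
255]
244 [206 196 192 195 199 200 204 199 188 214 249 255 255 255 255 255 248 244
 253 255]
245 [206 197 192 193 196 199 201 202 208 234 255 255 255 255 250 240 228 234
 253 255]
246 [204 201 196 193 192 195 197 201 206 216 231 247 255 247 227 222 222 233
 251 255]
247 [208 204 199 196 194 193 195 195 200 203 210 221 231 228 222 221 223 233
 245 246]
248 [207 206 205 202 196 193 192 192 195 200 213 221 223 223 222 222 223 232
 236 229]
249 [207 207 206 205 202 199 194 193 195 205 218 222 223 223 223 222 223 224
 224 221]
250 [208 207 207 208 205 203 199 193 197 209 221 225 223 222 223 222 222 222
 221 222]
251 [207 205 208 208 208 205 203 205 211 218 225 228 223 222 221 223 222 222
 222 223]
```

>>> jog_arm:
  steps:
    - [[0, 0, 0.015], 0]
    - [[0, 0, 0.015], 0]
    - [[0, 0, 0], 0]

```text
t: 26.3
tcp_pos: [0.6255, 0.0617, 0.1366]
tcp_rot: [-0.19, 0.982, -0.0, -0.0]
ft_force: [-0.2, 0.9, -0.7]
gripper_width: 0.181
finger_force: 25.0
```

>>> jog_arm:
  steps:
    - [[0.01, 0, 0.01], 0]
    - [[0.01, 0, 0.01], 0]
    - [[0, 0, 0], 0]

```text
t: 26.68
tcp_pos: [0.6242, 0.0613, 0.1353]
tcp_rot: [-0.19, 0.982, 0.0, 0.0]
ft_force: [-0.2, -0.0, -0.6]
gripper_width: 0.174
finger_force: 25.0
```

>>> jog_arm:
  steps:
    - [[0.01, 0, 0.01], 0]
    - [[0.01, 0, 0.01], 0]
    - [[0, 0, 0], 0]

```text
t: 27.05
tcp_pos: [0.6228, 0.0607, 0.1339]
tcp_rot: [-0.19, 0.982, 0.0, 0.0]
ft_force: [0.2, 0.5, -0.5]
gripper_width: 0.176
finger_force: 25.0
```

>>> jog_arm:
  steps:
    - [[0.01, 0, 0.01], 0]
    - [[0, 0, 0.015], 0]
    - [[0, 0, 0.015], 0]
    - [[0, 0, 0], 0]

```text
t: 27.55
tcp_pos: [0.6222, 0.0606, 0.1306]
tcp_rot: [-0.19, 0.982, 0.0, 0.0]
ft_force: [1.7, 1.2, -1.0]
gripper_width: 0.175
finger_force: 25.0
```

>>> jog_arm:
  steps:
    - [[0, 0, 0.015], 0]
    - [[0, 0, 0.015], 0]
    - [[0, 0, 0], 0]

```text
t: 27.92
tcp_pos: [0.622, 0.0605, 0.1281]
tcp_rot: [-0.19, 0.982, 0.0, 0.0]
ft_force: [1.5, 2.9, -0.1]
gripper_width: 0.177
finger_force: 25.0
```

>>> jog_arm:
  steps:
    - [[0, 0, 0.01], 0]
    - [[0, 0, 0.01], 0]
    - [[0, 0, 0], 0]

```text
t: 28.3
tcp_pos: [0.622, 0.0604, 0.1265]
tcp_rot: [-0.19, 0.982, 0.0, 0.0]
ft_force: [2.6, 2.2, 1.0]
gripper_width: 0.171
finger_force: 25.0
```

>>> jog_arm:
  steps:
    - [[-0.005, 0, 0.015], 0]
    - [[0, 0, 0.015], 0]
    - [[0, 0, 0], 0]

```text
t: 28.68
tcp_pos: [0.6221, 0.0605, 0.124]
tcp_rot: [-0.19, 0.982, -0.0, -0.0]
ft_force: [3.3, 2.0, 0.8]
gripper_width: 0.176
finger_force: 25.0
```

>>> jog_arm:
  steps:
    - [[0, 0, 0.015], 0]
    - [[0, 0, 0.015], 0]
    - [[0, 0, 0], 0]

```text
t: 29.05
tcp_pos: [0.6223, 0.0606, 0.1218]
tcp_rot: [-0.19, 0.982, -0.0, 0.0]
ft_force: [1.9, 2.3, 3.0]
gripper_width: 0.174
finger_force: 25.0
```

>>> jog_arm:
  steps:
    - [[0, 0, 0.015], 0]
    - [[0, 0, 0.01], 0]
    - [[0, 0, 0], 0]

```text
t: 29.42
tcp_pos: [0.6223, 0.0605, 0.1198]
tcp_rot: [-0.19, 0.982, 0.0, 0.0]
ft_force: [1.4, 1.2, 4.4]
gripper_width: 0.179
finger_force: 25.0
```

>>> jog_arm:
  steps:
    - [[0, 0, 0.015], 0]
    - [[0, 0, 0.015], 0]
    - [[0, 0, 0], 0]

```text
t: 29.8
tcp_pos: [0.6222, 0.0606, 0.1173]
tcp_rot: [-0.19, 0.982, 0.0, 0.0]
ft_force: [0.8, 0.9, 2.7]
gripper_width: 0.171
finger_force: 25.0
```

>>> jog_arm:
  steps:
    - [[0, 0, 0.015], 0]
    - [[0, 0, 0.01], 0]
    - [[0, 0, 0], 0]

```text
t: 30.18
tcp_pos: [0.6223, 0.0605, 0.1154]
tcp_rot: [-0.19, 0.982, -0.0, 0.0]
ft_force: [1.1, 1.4, 5.1]
gripper_width: 0.176
finger_force: 25.0
```

>>> jog_arm:
  steps:
    - [[0, 0, 0.01], 0]
    - [[0, 0, 0.01], 0]
    - [[0, 0, 0], 0]

```text
t: 30.55
tcp_pos: [0.6224, 0.0606, 0.1147]
tcp_rot: [-0.19, 0.982, -0.0, 0.0]
ft_force: [-0.4, 0.7, 9.6]
gripper_width: 0.171
finger_force: 25.0
```

>>> jog_arm:
  steps:
    - [[0, 0, 0.01], 0]
    - [[0, 0, 0], 0]

```text
t: 30.8
tcp_pos: [0.6225, 0.0607, 0.1146]
tcp_rot: [-0.19, 0.982, -0.001, 0.0]
ft_force: [-1.2, -0.0, 13.4]
gripper_width: 0.172
finger_force: 25.0
```

>>> jog_arm:
  steps:
    - [[0, 0, -0.01], 0]
    - [[0, 0, -0.01], 0]
    - [[0, 0, 0], 0]

```text
t: 31.18
tcp_pos: [0.6223, 0.0606, 0.1148]
tcp_rot: [-0.19, 0.982, -0.0, 0.0]
ft_force: [1.1, 1.4, 6.1]
gripper_width: 0.175
finger_force: 25.0
```

>>> jog_arm:
  steps:
    - [[0, 0, 0], 0]
    - [[0, 0, 0], 0]
    - [[0, 0, 0], 0]
    - [[0, 0, 0], 0]
    - [[0, 0, 0], 0]
    - [[0, 0, 0], 0]
  fingers: 140

```text
t: 31.92
tcp_pos: [0.6223, 0.0605, 0.1146]
tcp_rot: [-0.19, 0.982, -0.0, -0.0]
ft_force: [-0.5, -0.2, 0.6]
gripper_width: 0.453
finger_force: 0.0
```

>>> jog_arm:
  steps:
    - [[0, 0, -0.1], 0]
    - [[0, 0, -0.3], 0]
    - [[0, 0, -0.5], 0]
    - [[0, 0, -0.6], 0]
    - [[0.5, -0.4, 0], 0]
    - [[0.5, -0.5, 0], 0]
    - [[0.5, -0.5, 0], 0]
    - [[0.5, -0.5, 0], 0]
    - [[0, 0, 0], 0]

```text
t: 33.05
tcp_pos: [0.5287, -0.1463, 0.2343]
tcp_rot: [-0.185, 0.983, -0.001, -0.001]
ft_force: [-0.4, 1.8, -0.5]
gripper_width: 0.452
finger_force: 0.0
```

Run:
```python
from h import *
for n in("top","scene"):
    p,d=optics.capture(n);P=cloud(n,d);v,u=np.mgrid[:420,:560]
    near=np.hypot(P[...,0]-.622,P[...,1]-.0603)<.02
    m=near&(P[...,2]>.122)&(P[...,2]<.17);Q=P[m]
    print(n,m.sum(),np.median(Q,0).round(4),np.percentile(Q[:,2],[5,50,75,90,97]).round(4),"px",u[m].mean(),v[m].mean(),"expect top ctr",proj(n,[.622,.0603,.140])[0].round(1))
    L=P[(np.hypot(P[...,0]-.566,P[...,1]-.038)<.04)&(P[...,2]>.09)&(P[...,2]<.11)];A=np.c_[L[:,:2],np.ones(len(L))];print(" lid plane",np.linalg.lstsq(A,L[:,2],rcond=None)[0].round(3),np.median(L[:,2]))
print(r.observe()['tcp_pos'],r.observe()['t'])
```

```text
top 40 [0.6174 0.0593 0.1393] [0.1252 0.1393 0.1404 0.1417 0.1428] px 292.6 160.65 expect top ctr [292.5 159.1]
 lid plane [0.012 0.003 0.094] 0.10009118791845606
scene 69 [0.6268 0.0568 0.1368] [0.124  0.1368 0.1397 0.1408 0.1414] px 293.0289855072464 233.7391304347826 expect top ctr [293.7 230.2]
 lid plane [0.002 0.009 0.099] 0.10038227089482699
[ 0.53042415 -0.14046522  0.2351124 ] 33.15
```

The head top reads about 0.140 m and the lid disc 0.100 m and level, as expected when the pin is home.

```bash
python3 -c "
from station import r
print(r.close_job())"
```

```text
the job is handed in; nothing more can be done
None
```

The lid is seated on the dispenser with the pin pushed home through both knuckles, and the job is handed in at about 33 s; the hand-in returned no verdict. My final camera check put the pin head and lid at their home heights. The highest force I read was about 23 N, on the first try for the lid hole.

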